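# Put the reground drills back in size order

## Robot

A 6-joint arm with a two-finger parallel gripper is mounted at the origin on the work surface. World frame = base frame: x ahead of the robot, y to its left, z up, the work surface at z = 0. Lengths are in mm, angles in rad, forces in N, time in s.
With the tool pointing down it reaches from about 325 to 875 mm from the base axis. Payload 4.4 kg.
Tool frame: the origin (TCP) lies on the centre line of the jaws, within the pads' length; the fingertips stand ahead of it and the grasp point (between the pads) lies 6 mm ahead of it (ctrl.tcp_to_tips is the z of the fingertips in the tool frame, in mm); z points along the fingers, y is the direction in which the jaws open and shut (so a half turn about z gives the same grasp; the last joint's range is limited). The gripper opens to 85 mm and grips with 20 to 120 N. Pads are 22 mm wide; open, the fingers measure 114 mm over their backs; the gripper's body (76 mm by 85 mm) begins 54 mm behind the grasp point. The pads swing forward as they close: fully open they stand 13 mm farther back than shut.
Start: joints at [-1.474, 0.207, 1.542, -0, 1.393, -0.15], TCP at [141.018, -557.442, 256.282] pointing down, gripper open.
Joint ranges: [-2.73, 2.73], [-0.86, 2.22], [0.23, 2.46], [-1.11, 4.25], [0.08, 2.63], [-2.82, 2.82]. Speed limits (rad/s): [2.79, 2.79, 3.14, 3.14, 3.14, 3.14].

## Interface

Orientations are given as a 3x3 rotation matrix whose columns are the frame's x, y, z axes.
In Python, from plant import ctrl, sensors, optics gives the robot as it stands. Calls block until the motion is done:
- ctrl.move_ptp(position, orientation): joint-space move of the TCP to a pose.
- ctrl.move_l(position, rot=None, vel=150, threshold=None): straight line of the TCP; rot=None keeps the orientation; vel is the mean speed in mm/s. With threshold (N) it stops when the force on the tool has changed by that much, and returns True; else False.
- ctrl.set_joints(angles): joint-space move.
- ctrl.gripper_to(opening, force=None): finger opening in mm; force is the grip in N (None keeps the last); returns when the fingers have stopped.
- ctrl.hold(seconds).
- ctrl.solve_ik(position, orientation): joint angles nearest the present ones, or None.
- sensors.read_state(): the state.
- optics.grab_frame(name): name is "scene" or "top" or "wrist"; returns (picture, depth): 420x560x3 uint8, red, green, blue; 420x560 float32, mm along the optical axis (not along the pixel's ray), 0 where there is no reading.
- optics.camera_params(name): a dict with "mtx" (3x3 intrinsics, pixels), "R" (3x3) and "t" (3): a world point X has camera coordinates R X + t; the wrist camera has in their place "T_tool_cam" (4x4, takes a point from camera to tool coordinates, whose origin is the TCP and whose axes are the flange's). Camera axes: x right, y down, z forward; pixel columns grow to the right and rows downward; lengths in mm; the calibration is good to about 2 mm. A picture is of the moment at which its call begins: read the wrist's pose just before it. camera_params takes no time and is no camera call.
A pose or a line that the arm cannot do raises ctrl.MotionError and nothing moves.
- ctrl.finish_job(): hands the job in, once; it reports no verdict.
The state is a dict: "t": time; "q": joint angles; "qvel": joint speeds; "tau": joint torques, N m; "eef_pos": TCP position; "eef_rot": TCP orientation; "force": force on the tool from outside, world axes, zero at the start; "wrist_torque": the same for the moment, N m; "grip_width": finger opening in mm.
Only numpy, scipy, OpenCV 4.12 (cv2) and the standard library are available. Lean on these libraries where they do the work, as an engineer would, in place of code of your own. Each camera call takes 0.05 s, during which the arm holds its last target.

## Task

The reground drills have come back mixed up in the green carrier. First lift the red retaining bar out of its two brackets and lay it flat on the bench, grip upwards; then move the four drills into the four empty blue rests of the grey drill tray, one to a rest and lying properly down in its V, so that the row grows in thickness starting from the thin drill that already lies at one end: the thinnest of the four next to it, the thickest farthest from it. Leave that thin drill in its place.

Things in the scene. Friction and masses are not known exactly. Their poses are not given: they have to be found in the camera images.
- bar: Red bar 308 x 20 x 8 mm (y, x, z), 0.28 kg; black grip on its middle, 56 (y) x 14 (x) mm, 8 to 38 mm above the underside. Origin: middle of the underside, z up. Starts 60 mm up in two open brackets, 140 mm either way along y, lips 12 mm high, over the drills in the green carrier (92 x 306 mm): lifts straight out. The bench 0.41 to 0.47 m ahead of the base, 0.2 m to each side, is clear.
- drill_10: Twist drill 10 mm thick, 89 mm long, 47 g, the thinnest of the four to move: bright shank, dark flutes with bright lands. Starts in a V pair of the green carrier under the bar, its neighbours 54 mm away. Origin on its axis at mid length; x along the axis to the point. Lying in the carrier or a rest, its axis is 35 mm above the bench. Grip it across its middle: 23 mm either way is free of supports.
- drill_14: Twist drill 14 mm thick, 107 mm long, 110 g, the second thinnest of the four to move: bright shank, dark flutes with bright lands. Starts in a V pair of the green carrier under the bar, its neighbours 54 mm away. Origin on its axis at mid length; x along the axis to the point. Lying in the carrier or a rest, its axis is 38 mm above the bench. Grip it across its middle: 23 mm either way is free of supports.
- drill_19: Twist drill 19 mm thick, 127 mm long, 240 g, the second thickest of the four to move: bright shank, dark flutes with bright lands. Starts in a V pair of the green carrier under the bar, its neighbours 54 mm away. Origin on its axis at mid length; x along the axis to the point. Lying in the carrier or a rest, its axis is 41 mm above the bench. Grip it across its middle: 23 mm either way is free of supports.
- drill_25: Twist drill 25 mm thick, 151 mm long, 490 g, the thickest of the four to move: bright shank, dark flutes with bright lands. Starts in a V pair of the green carrier under the bar, its neighbours 54 mm away. Origin on its axis at mid length; x along the axis to the point. Lying in the carrier or a rest, its axis is 46 mm above the bench. Grip it across its middle: 23 mm either way is free of supports.
- drill_7: Thin twist drill, 7 mm thick, 74 mm long, already lying in an end V of the grey tray, 54 mm beyond rest_1 or rest_4: it shows where the row starts, and stays. (A gold-coloured threading tap lies at the other end, no part of the row.) Origin on its axis at mid length; x along the axis to the point.
- rest_1: Empty blue rest, an outer one; rest_1 to rest_4 stand in this order along their +y, 54 mm apart, in the grey tray (92 x 316 mm, rim 12 mm). Two upright 90-degree V's 27 mm either way along x, 8 mm thick, V bottom 24 and tips 37 mm above the origin, mouth 25 mm wide; between them 46 mm is open for fingers down to the 4 mm foot. The drill lies along x. Origin: middle of the underside, 4 mm above the bench.
- rest_2: Empty blue rest, an inner one; rest_1 to rest_4 stand in this order along their +y, 54 mm apart, in the grey tray (92 x 316 mm, rim 12 mm). Two upright 90-degree V's 27 mm either way along x, 8 mm thick, V bottom 24 and tips 37 mm above the origin, mouth 25 mm wide; between them 46 mm is open for fingers down to the 4 mm foot. The drill lies along x. Origin: middle of the underside, 4 mm above the bench.
- rest_3: Empty blue rest, an inner one; rest_1 to rest_4 stand in this order along their +y, 54 mm apart, in the grey tray (92 x 316 mm, rim 12 mm). Two upright 90-degree V's 27 mm either way along x, 8 mm thick, V bottom 24 and tips 37 mm above the origin, mouth 25 mm wide; between them 46 mm is open for fingers down to the 4 mm foot. The drill lies along x. Origin: middle of the underside, 4 mm above the bench.
- rest_4: Empty blue rest, an outer one; rest_1 to rest_4 stand in this order along their +y, 54 mm apart, in the grey tray (92 x 316 mm, rim 12 mm). Two upright 90-degree V's 27 mm either way along x, 8 mm thick, V bottom 24 and tips 37 mm above the origin, mouth 25 mm wide; between them 46 mm is open for fingers down to the 4 mm foot. The drill lies along x. Origin: middle of the underside, 4 mm above the bench.
Not all that is in view belongs to the job. Leave any pink look-alike of the drill_19 alone.

How it is judged:
By the outcome, as a careful person would: the job done as asked, in the order asked, and still so for the second after the job is handed in, with the robot touching nothing.
It also fails if it takes over 131 s, if anything falls off the work surface, if the arm or the gripper's body presses on something with over 40 N, if the wrist force passes 120 N, or if a joint passes its speed limit or range.

## Working session

There is one attempt and no reset: what is moved stays moved. The work goes in short steps, each a Python script; the robot and the scene stay as the last script left them, time stands still between calls to the robot, and variables do not carry over. Pictures are saved under pics/ and viewed, and the job is handed in when it is done.

```bash
mkdir -p pics; ls; python3 - <<'E'
from plant import ctrl, sensors, optics
import cv2, numpy as np
for n in ("scene","top"):
    p,d=optics.grab_frame(n)
    cv2.imwrite(f"pics/{n}0.png",cv2.resize(p[:,:,::-1],(800,600),interpolation=cv2.INTER_CUBIC))
    np.savez(f"{n}0.npz",p=p,d=d)
    c=optics.camera_params(n); print(n,c)
print(sensors.read_state(), ctrl.tcp_to_tips)
E
```

```text
pics
scene {'mtx': array([[436.55887268,   0.        , 278.66112442],
       [  0.        , 436.55887268, 211.06339158],
       [  0.        ,   0.        ,   1.        ]]), 'R': array([[-0.31681337,  0.94838316, -0.01409495],
       [ 0.73742217,  0.23694012, -0.63250923],
       [-0.59652144, -0.21078131, -0.77442457]]), 't': array([ 225.61946767, -310.09117995, 1305.4901261 ])}
top {'mtx': array([[491.91260515,   0.        , 281.08872406],
       [  0.        , 491.91260515, 213.34865147],
       [  0.        ,   0.        ,   1.        ]]), 'R': array([[ 0.0171114 , -0.99978793, -0.01145847],
       [-0.98718343, -0.01507481, -0.15887611],
       [ 0.15866969,  0.0140302 , -0.98723203]]), 't': array([ -70.71920502,  498.61774201, 1230.57186141])}
{'t': 0.1, 'q': array([-1.47350825e+00,  2.07387963e-01,  1.54284507e+00, -2.68912720e-05,
        1.39351644e+00, -1.50505058e-01]), 'qvel': array([ 0.00099625, -0.00096895, -0.00194203,  0.00057116, -0.00077473,
        0.00087634]), 'tau': array([-2.79897193e-05, -3.84091651e+01, -2.92549145e+01, -1.86586635e-04,
        4.84306584e-03,  2.68232668e-06]), 'eef_pos': array([ 140.9419627 , -556.78556437,  255.1955228 ]), 'eef_rot': array([[ 9.69454914e-01,  2.45269471e-01, -2.35846328e-04],
       [ 2.45269405e-01, -9.69452589e-01,  2.14404649e-03],
       [ 2.97227317e-04, -2.13640230e-03, -9.99997674e-01]]), 'force': array([-0.513851  , -0.57896876,  0.50402321]), 'wrist_torque': array([-0.00159052, -0.05033497,  0.03200117]), 'grip_width': 85.35659712390515} 25.0
```

View pics/top0.png

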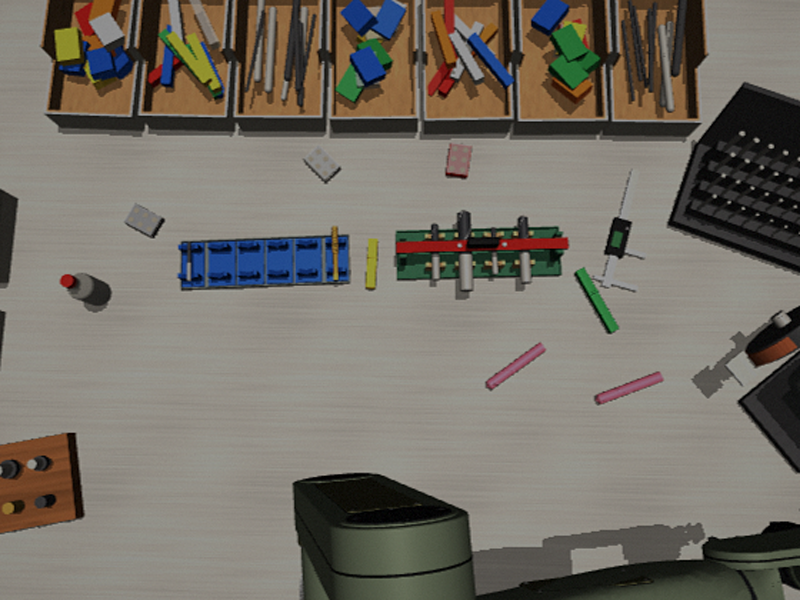

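View pics/scene0.png

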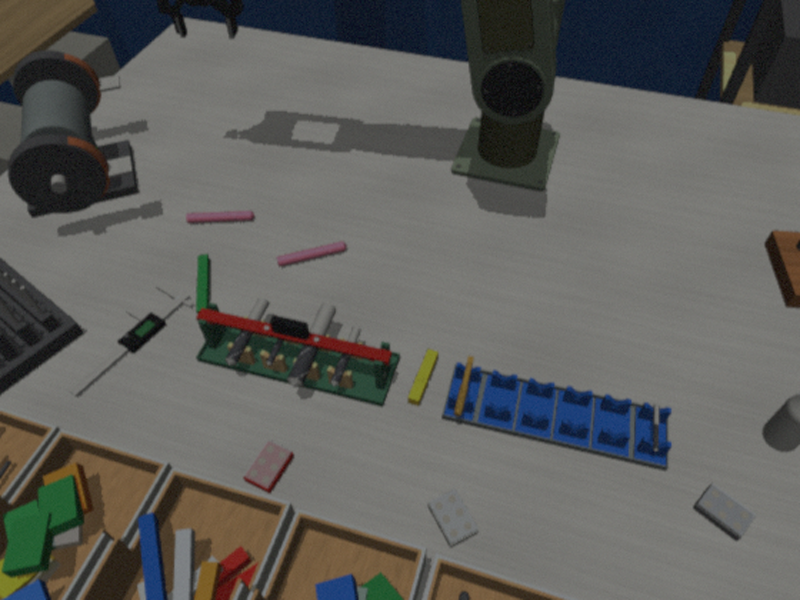

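The top view shows the thin drill at the left (+y) end of the tray near (190,262) and the tap at the right. In the carrier the drills sit at columns 435, 465 (the thickest), 494 (the thinnest) and 524. Next I'll take close-up crops and 3D positions.

```bash
cat > h.py <<'E'
from plant import ctrl, sensors, optics
import cv2, numpy as np
def w_from(px,c,d):
    "px (u,v), d depth mm"
    K=c["mtx"];r=np.array([(px[0]-K[0,2])/K[0,0],(px[1]-K[1,2])/K[1,1],1])*d
    return c["R"].T@(r-c["t"])
def on_plane(px,c,z):
    K=c["mtx"];r=c["R"].T@np.array([(px[0]-K[0,2])/K[0,0],(px[1]-K[1,2])/K[1,1],1]);o=-c["R"].T@c["t"]
    return o+r*(z-o[2])/r[2]
def wristcam(s):
    c=optics.camera_params("wrist");T=c["T_tool_cam"];B=np.eye(4);B[:3,:3]=s["eef_rot"];B[:3,3]=s["eef_pos"]
    M=np.linalg.inv(B@T);return dict(mtx=c["mtx"],R=M[:3,:3],t=M[:3,3])
def down(a):
    "tool down, jaw (tool y) axis at angle a from world x"
    y=np.array([np.cos(a),np.sin(a),0]);z=np.array([0,0,-1.]);return np.column_stack([np.cross(y,z),y,z])
def grabw(name):
    s=sensors.read_state();p,d=optics.grab_frame("wrist");c=wristcam(s)
    np.savez(name+".npz",p=p,d=d,**c);cv2.imwrite(f"pics/{name}.png",cv2.resize(p[:,:,::-1],(800,600),interpolation=cv2.INTER_CUBIC));return p,d,c
def ortho(p,d,c,x0,x1,y0,y1,z,f,name):
    "rectified picture on plane z: rows x descending, cols y descending, f px per mm"
    xs=np.arange(x1,x0,-1/f);ys=np.arange(y1,y0,-1/f);Y,X=np.meshgrid(ys,xs)
    P=np.stack([X,Y,np.full_like(X,z)],-1)@c["R"].T+c["t"]
    u=P[...,0]/P[...,2]*c["mtx"][0,0]+c["mtx"][0,2];v=P[...,1]/P[...,2]*c["mtx"][1,1]+c["mtx"][1,2]
    cv2.imwrite(f"pics/{name}.png",cv2.remap(p,u.astype(np.float32),v.astype(np.float32),cv2.INTER_CUBIC)[:,:,::-1])
E
python3 - <<'E'
from h import *
print(optics.camera_params("wrist"))
z=np.load("top0.npz");c=optics.camera_params("top")
cv2.imwrite("pics/topcrop.png",cv2.resize(z["p"][155:210,115:405,::-1],None,fx=2.7,fy=2.7,interpolation=cv2.INTER_CUBIC))
for n,(u,v),h in [("bar",(484,243),68),("bargrip",(484,243),98),("tray L",(180,266),12),("tray R",(349,260),12),("d7",(190,262),35),("car c",(480,253),10),("pinkA",(515,367),10),("pinkB",(629,388),10),("green",(597,300),10),("yel",(371,264),10),("bargreen low",(617,330),10)]:
    print(n,on_plane((u*.7,v*.7),c,h).round(), z["d"][int(v*.7),int(u*.7)], w_from((u*.7,v*.7),c,z["d"][int(v*.7),int(u*.7)]).round())
E
```

```text
{'mtx': array([[293.7062549 ,   0.        , 281.04131339],
       [  0.        , 293.7062549 , 206.34236891],
       [  0.        ,   0.        ,   1.        ]]), 'T_tool_cam': array([[ 4.48745378e-04, -9.49900790e-01, -3.12551256e-01,
         8.00465539e+01],
       [ 9.99999028e-01,  1.36730991e-05,  1.39419326e-03,
        -6.27118432e-01],
       [-1.32007174e-03, -3.12551577e-01,  9.49899873e-01,
        -1.18079460e+02],
       [ 0.00000000e+00,  0.00000000e+00,  0.00000000e+00,
         1.00000000e+00]])}
bar [ 609. -209.   68.] 1225.2191 [ 601. -205.   99.]
bargrip [ 602. -205.   98.] 1225.2191 [ 601. -205.   99.]
tray L [571. 353.  12.] 1320.7732 [573. 355.   6.]
tray R [587.  37.  12.] 1308.2985 [586.  37.  16.]
d7 [574. 328.  35.] 1292.9031 [574. 328.  34.]
car c [ 605. -207.   10.] 1324.1506 [ 607. -208.   -0.]
pinkA [ 393. -271.   10.] 1273.0851 [ 392. -270.   16.]
pinkB [ 358. -476.   10.] 1262.4585 [ 358. -474.   18.]
green [ 519. -423.   10.] 1284.3988 [ 517. -419.   23.]
yel [581.  -4.  10.] 1305.4171 [579.  -4.  17.]
bargreen low [ 464. -458.   10.] 1280.6664 [ 463. -456.   17.]
```

View pics/topcrop.png

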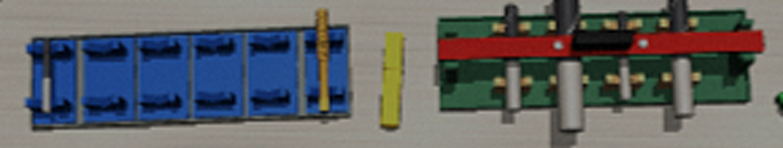

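The carrier drills, left to right, look like 14, 25, 10 and 19. Next, wrist views of both carrier and tray.

```bash
python3 - <<'E'
from h import *
R=down(-np.pi/2)
for n,y in (("wc",-205),("wt",195)):
    ctrl.move_ptp([640,y,240],R); ctrl.hold(.3)
    p,d,c=grabw(n); print(sensors.read_state()["t"])
    yc=-207 if n=="wc" else 195
    ortho(p,d,c,500,710,yc-180,yc+180,68 if n=="wc" else 35,2.2,n+"o")
E
```

```text
2.6333
4.4667
```

View pics/wco.png

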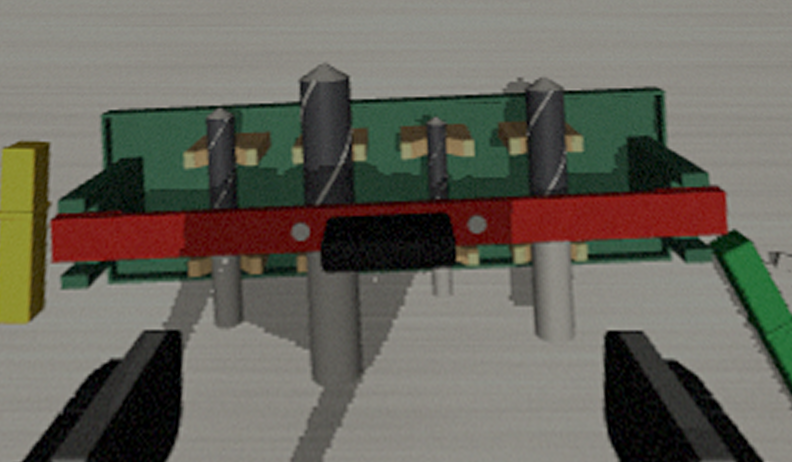

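View pics/wto.png

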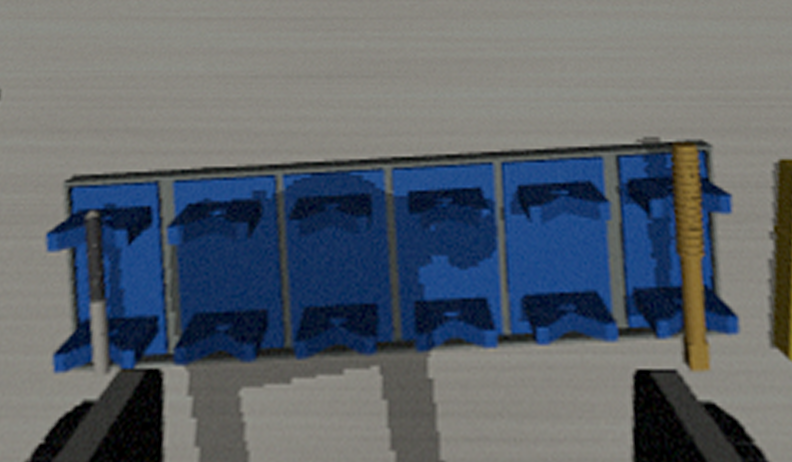

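```bash
cat > cloud.py <<'E'
from h import *
def cloud(p,d,c):
    v,u=np.mgrid[:420,:560];K=c["mtx"]
    r=np.stack([(u-K[0,2])/K[0,0]*d,(v-K[1,2])/K[1,1]*d,d],-1)
    return (r-c["t"])@c["R"]
def rect(P):
    (a,b),(w,h),t=cv2.minAreaRect(P[:,:2].astype(np.float32));bx=cv2.boxPoints(((a,b),(w,h),t))
    e=[bx[1]-bx[0],bx[2]-bx[1]];e=max(e,key=np.linalg.norm)
    return np.round([a,b],1),np.round([max(w,h),min(w,h)],1),"ang",round(np.arctan2(e[1],e[0])%np.pi,4)
E
python3 - <<'E'
from cloud import *
zc=np.load("wc.npz");zt=np.load("wt.npz");t0=np.load("top0.npz")
T=dict(t0);T.update(optics.camera_params("top"))
for nm,z,zz in (("wrist",zc,zt),("top",T,T)):
    P=cloud(z["p"],z["d"],z);c=z["p"].astype(int);r,g,b=c[...,0],c[...,1],c[...,2]
    box=(P[...,0]>500)&(P[...,0]<700)&(P[...,1]>-375)&(P[...,1]<-40)&(z["d"]>0)
    red=box&(r>2*g)&(r>60)&(P[...,2]>55)
    print(nm,"barz",np.percentile(P[red][:,2],[5,50,95]).round(1)); m=red&(P[...,2]>64);print("bar",rect(P[m]),P[m].mean(0).round(1))
    gr=box&(P[...,2]>92)&(P[...,2]<104);print("grip",gr.sum(),rect(P[gr]),P[gr].mean(0).round(1))
    bench=(abs(P[...,0]-520)<15)&(abs(P[...,1]-(-200 if nm=="wrist" else 0))<100);print("bench z",np.median(P[bench][:,2]))
    z=zz;P=cloud(z["p"],z["d"],z);c=z["p"].astype(int);r,g,b=c[...,0],c[...,1],c[...,2]
    box=(P[...,0]>500)&(P[...,0]<700)&(P[...,1]>25)&(P[...,1]<375)&(z["d"]>0)
    blue=box&(b>1.4*r)&(b>1.2*g)&(b>30);print("floor z",np.percentile(P[blue][:,2],[5,25,50,75,95]).round(1),"rect",rect(P[blue&(P[...,2]<15)]))
    hi=blue&(P[...,2]>25)
    n,l,st,ce=cv2.connectedComponentsWithStats(hi.astype(np.uint8))
    for i in range(1,n):
        if st[i,4]>15:
            q=P[l==i];print("  V",st[i,4],q.mean(0).round(1),"x",q[:,0].min().round(1),q[:,0].max().round(1),"y",q[:,1].min().round(1),q[:,1].max().round(1))
E
```

```text
wrist barz [67.1 68.5 69.7]
bar (array([ 607.1, -203.4]), array([306.5,  20.4]), 'ang', np.float32(1.6142)) [ 608.1 -205.8   68.5]
grip 837 (array([ 607.5, -203.8]), array([55.6, 14. ]), 'ang', np.float32(1.6146)) [ 608.5 -204.1   97.7]
bench z 0.570533201067964
floor z [ 7.3  8.3  9.1 25.2 40.6] rect (array([582.6, 205.4]), array([332.,  92.]), 'ang', np.float32(1.6394))
  V 125 [618.9  76.7  35.9] x 613.7 622.3 y 68.9 81.6
  V 103 [620.2  51.3  38.1] x 614.6 623.6 y 45.7 58.5
  V 316 [616.5 117.4  35.2] x 610.3 620.6 y 99.3 135.4
  V 304 [613.4 170.7  35.5] x 607.6 617.6 y 153.1 188.6
  V 302 [610.3 225.1  35.4] x 603.8 614.3 y 206.8 243.1
  V 178 [601.7 321.7  34.9] x 567.4 612.6 y 314.0 331.2
  V 307 [607.2 278.5  35.2] x 601.0 611.2 y 260.5 296.9
  V 138 [603.4 343.7  36.6] x 598.1 606.9 y 335.6 350.7
  V 141 [565.5  72.9  35.1] x 559.3 568.6 y 63.2 78.3
  V 116 [566.7  48.4  36.7] x 560.5 569.9 y 42.5 54.2
  V 315 [562.8 114.1  34.9] x 556.4 566.9 y 95.8 132.3
  V 300 [560.  167.6  34.8] x 554.0 564.0 y 149.9 185.9
  V 298 [556.9 221.9  34.8] x 550.3 560.6 y 203.9 239.9
  V 300
[... 650 characters left out ...]
608.1 223.8  37.3] x 603.2 615.2 y 206.4 240.6
  V 49 [611.1 168.9  37.4] x 606.0 616.0 y 151.3 186.3
  V 48 [614.6 116.   36.1] x 610.1 620.1 y 97.5 133.8
  V 23 [601.8 342.5  38.7] x 597.0 605.4 y 335.6 348.7
  V 23 [603.7 321.5  37.1] x 599.2 610.7 y 311.6 331.3
  V 51 [605.4 277.1  35.6] x 601.0 610.1 y 259.0 294.4
  V 18 [562.9  72.1  38.8] x 559.2 567.4 y 66.6 77.1
  V 19 [564.1  47.2  38.2] x 560.6 568.6 y 40.9 53.8
  V 50 [554.3 221.8  36.8] x 549.1 559.2 y 202.3 238.9
  V 49 [557.4 167.4  36. ] x 552.6 563.1 y 149.0 184.3
  V 48 [560.3 113.3  36.9] x 555.7 564.8 y 94.7 129.2
  V 51 [551.5 274.2  35.7] x 547.1 557.1 y 256.2 290.9
  V 17 [547.4 339.   38.9] x 543.4 551.4 y 332.1 345.3
```

The wrist and top views agree to about 2 mm. The bar is at about (606.6,-204) with yaw 0.043, and the tray yaw is about 0.058. Now lifting the bar.

```bash
python3 - <<'E'
from h import *
def st(m):
    s=sensors.read_state();print(m,round(s["t"],2),s["eef_pos"].round(1),"F",s["force"].round(1),"w",round(s["grip_width"],1))
R=down(0.0434)
ctrl.move_ptp([606.6,-204,170],R)
ctrl.gripper_to(45)
ctrl.move_l([606.6,-204,98],vel=120); st("at")
ctrl.gripper_to(0,50); st("gripped")
ctrl.move_l([606.6,-204,118],vel=60)
ctrl.move_l([606.6,-204,200],vel=150); st("up")
p,d,c=grabw("bar1")
p,d=optics.grab_frame("scene");cv2.imwrite("pics/scene1.png",cv2.resize(p[:,:,::-1],(800,600)))
E
```

```text
at 7.62 [ 607.1 -204.3   98.5] F [ 0.1 -0.   0.6] w 44.8
gripped 8.01 [ 607.4 -204.4   99.4] F [-0.6  0.6  4.9] w 13.2
up 9.19 [ 605.9 -203.7  199. ] F [-0.7 -0.2 -3.4] w 12.8
```

View pics/scene1.png

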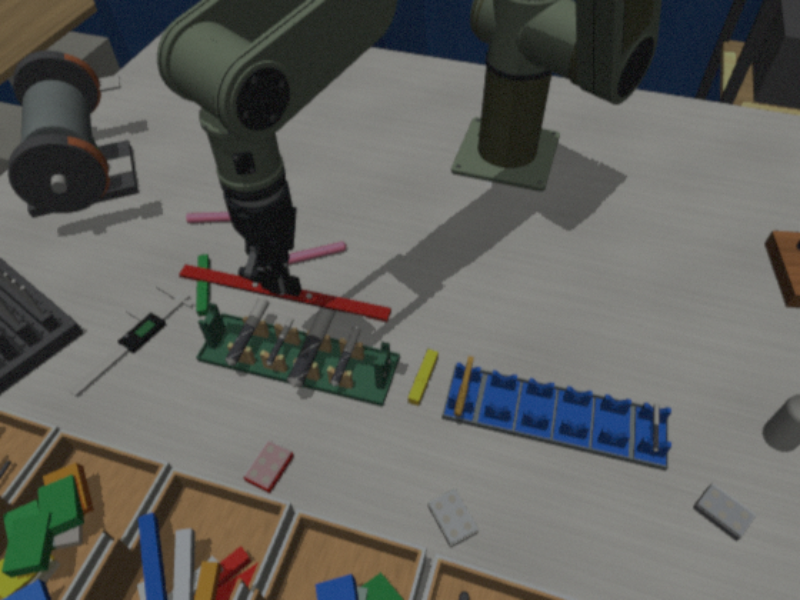

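The bar is held level at 12.8 mm, about (285,290) in the scene view. Next I'll lay it down and re-view the carrier.

```bash
python3 - <<'E'
from cloud import *
def st(m):
    s=sensors.read_state();print(m,round(s["t"],2),s["eef_pos"].round(1),"F",s["force"].round(1),"w",round(s["grip_width"],1))
R=down(0.)
ctrl.move_l([440,0,200],R,vel=250)
ctrl.move_l([440,0,55],vel=150); st("above")
print(ctrl.move_l([440,0,34],vel=25,threshold=3)); st("down")
ctrl.gripper_to(40); st("open")
ctrl.move_l([440,0,150],vel=200)
R=down(-np.pi/2)
ctrl.move_ptp([640,-205,220],R); ctrl.hold(.3)
p,d,c=grabw("wc2"); ortho(p,d,c,500,710,-385,-25,40,2.2,"wc2o")
P=cloud(p,d,c)
box=(P[...,0]>480)&(P[...,0]<720)&(P[...,1]>-375)&(P[...,1]<-40)&(d>0)
print("drills")
hi=box&(P[...,2]>22)
g=p.astype(int);sat=g.max(-1)-g.min(-1)
m=(hi&(sat<22)).astype(np.uint8)
n,l,s_,ce=cv2.connectedComponentsWithStats(m)
for i in range(1,n):
    if s_[i,4]>60:
        q=P[l==i];print(s_[i,4],rect(q),"z95",np.percentile(q[:,2],95).round(1))
z=p;t,dd=optics.grab_frame("top");cv2.imwrite("pics/top2.png",cv2.resize(t[:,:,::-1],(800,600)))
np.savez("top2.npz",p=t,d=dd)
st("")
E
```

```text
above 11.61 [ 4.41e+02 -3.00e-01  5.58e+01] F [ 1.1 -0.4 -3.2] w 12.9
True
down 12.24 [439.8   0.   39.3] F [-0.6 -1.   4.4] w 13.3
open 12.62 [4.383e+02 3.000e-01 3.840e+01] F [-0.3  0.3  0.3] w 40.1
drills
50992 (array([ 603.8, -203. ]), array([187.6, 151.1]), 'ang', np.float32(1.5981)) z95 289.3
680 (array([ 604.8, -229. ]), array([89.7,  9.9]), 'ang', np.float32(0.034)) z95 41.2
787 (array([ 612.8, -341.8]), array([40.8, 13.3]), 'ang', np.float32(0.0354)) z95 68.8
804 (array([601. , -62.9]), array([41.1, 13.2]), 'ang', np.float32(0.0554)) z95 69.3
 14.93 [ 639.9 -204.6  220.2] F [-0.4  0.8  0.4] w 39.8
```

View pics/wc2o.png

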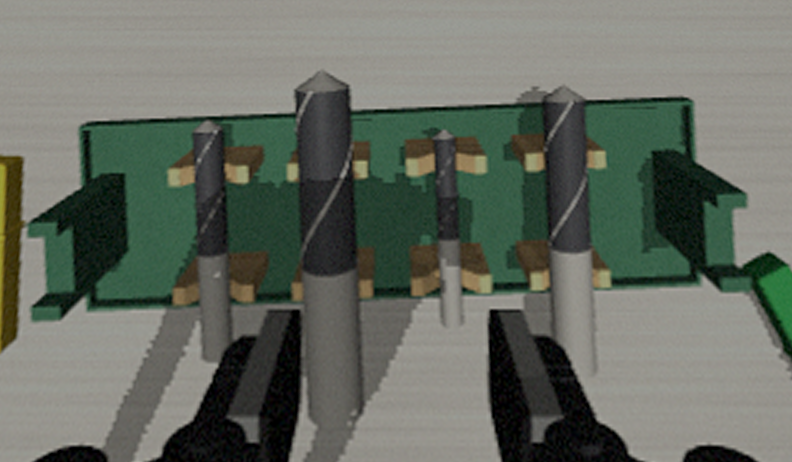

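View pics/top2.png

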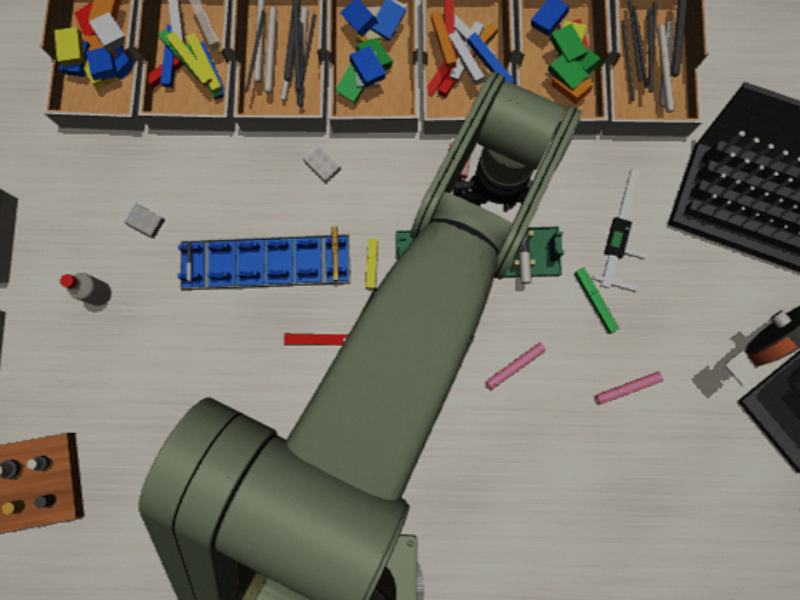

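The bar lies flat at about (330,340) in the top view. The drills are clear in the wrist ortho view: 14 at column 210, 25 at 328, 10 at 448 and 19 at 570. Next I'll fit their axes.

```bash
python3 - <<'E'
from cloud import *
z=dict(np.load("wc2.npz"));p,d=z["p"],z["d"];P=cloud(p,d,z)
for n,yc,dia,ax in ((14,-120,14,38),(25,-174,25,46),(10,-229,10,35),(19,-284,19,41)):
    g=p.astype(int);sat=g.max(-1)-g.min(-1)
    m=(d>0)&(abs(P[...,1]-yc)<27)&(P[...,2]>ax-1)&(P[...,2]<ax+dia/2+5)&(P[...,0]>500)&(P[...,0]<700)&(sat<22)
    k,l,s,_=cv2.connectedComponentsWithStats(m.astype(np.uint8));i=1+np.argmax(s[1:,4]);q=P[l==i]
    # max-height ridge per x bin
    r=rect(q)
    a=np.polyfit(q[:,0],q[:,1],1)
    print(n,len(q),*r,"fit slope",a[0].round(4),"y at cx",np.polyval(a,r[0][0]).round(1),"ztop",np.percentile(q[:,2],97).round(1))
E
```

```text
14 1164 [ 601.6 -121.8] [106.2  13.7] ang 0.0471 fit slope 0.0417 y at cx -122.7 ztop 46.0
25 3091 [ 603.  -175.3] [151.2  25. ] ang 0.0438 fit slope 0.0442 y at cx -176.3 ztop 59.1
10 674 [ 604.9 -229.2] [89.7  9.7] ang 0.0431 fit slope 0.0423 y at cx -229.0 ztop 41.5
19 1886 [ 607.9 -282.9] [126.2  19.1] ang 0.0436 fit slope 0.0528 y at cx -281.6 ztop 52.2
```

All four are fitted cleanly, with yaw about 0.043. Moving drill_10 first.

```bash
cat > mv.py <<'E'
from cloud import *
PK={10:(604.6,-229.1,35),14:(601.2,-121.9,38),25:(603,-175.5,46),19:(607,-282.6,41)}
PL={10:(579.4,276.5),14:(582.4,223.0),19:(585.5,168.8),25:(588.5,115.3)}
def st(m):
    s=sensors.read_state();print(m,round(s["t"],2),s["eef_pos"].round(1),"F",s["force"].round(1),"w",round(s["grip_width"],1))
def move(n,force=50):
    x,y,ax=PK[n];Z=ax+6;R=down(-np.pi/2+.0434)
    ctrl.move_ptp([x,y,150],R);ctrl.gripper_to(n+20)
    ctrl.move_l([x,y,Z],vel=130);st(f"{n} at")
    ctrl.gripper_to(0,force);st("grip")
    s=sensors.read_state()
    ctrl.move_l([x,y,Z+30],vel=60);ctrl.move_l([x,y,160],vel=150);st("up")
    if abs(sensors.read_state()["grip_width"]-n)>4: raise SystemExit("grip?")
    x,y=PL[n];R=down(-np.pi/2+.058)
    ctrl.move_l([x,y,160],R,vel=280)
    ctrl.move_l([x,y,Z+16],vel=130);ctrl.hold(.15);st("pre")
    print(ctrl.move_l([x,y,Z-1.5],vel=25,threshold=5));st("down")
    ctrl.gripper_to(n+16);st("open")
    ctrl.move_l([x,y,150],vel=150)
def lookt(name):
    ctrl.move_ptp([640,195,220],down(-np.pi/2));ctrl.hold(.3)
    p,d,c=grabw(name);ortho(p,d,c,480,690,15,375,40,2.2,name+"o")
    return p,d,c
E
python3 - <<'E'
from mv import *
move(10); lookt("t10"); st("")
E
```

```text
10 at 16.61 [ 605.5 -229.6   42.1] F [0.2 0.1 0.2] w 30.2
grip 16.93 [ 605.6 -229.    42.5] F [-0.4  2.7  5.5] w 7.7
up 18.32 [ 603.9 -228.7  158.9] F [ 0.1  0.  -0.8] w 7.9
pre 21.38 [580.4 276.8  58.5] F [ 0.  -0.6 -0.7] w 8.2
True
down 21.93 [579.2 277.1  43. ] F [0.4 1.9 1.3] w 8.0
open 22.24 [578.  276.   42.2] F [-0.9 -0.7  0.9] w 25.9
 24.02 [639.  195.9 218.9] F [-0.  -0.2 -0.3] w 26.0
```

View pics/t10o.png

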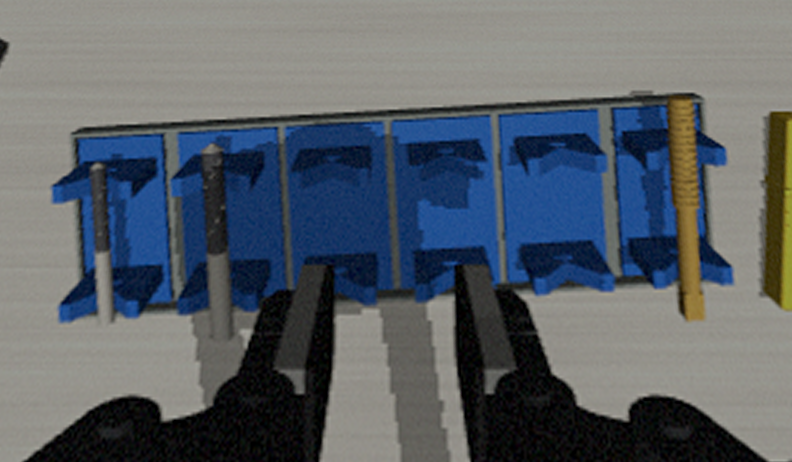

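drill_10 lies in its V next to drill_7, around (215,245). Continuing with 14 and 19.

```bash
python3 - <<'E'
from mv import *
move(14); move(19,60); lookt("t19"); st("")
E
```

```text
14 at 26.48 [ 602.1 -122.2   44.9] F [ 0.6 -0.3  0.2] w 34.0
grip 26.79 [ 602.2 -121.1   45.5] F [0.  4.3 6. ] w 12.2
up 28.17 [ 600.4 -121.6  159. ] F [-0.5 -0.  -1.9] w 12.3
pre 30.62 [583.5 223.3  61.5] F [-0.5 -0.2 -1.8] w 12.1
True
down 31.18 [582.3 223.7  45.5] F [0.7 2.4 1.6] w 12.3
open 31.5 [580.8 222.8  44.5] F [-0.5  0.4  0.3] w 30.2
19 at 35.38 [ 607.8 -283.1   48. ] F [0.2 0.1 0.3] w 38.9
grip 35.71 [ 608.  -282.9   48.7] F [-1.6  1.3  5.7] w 17.2
up 37.06 [ 606.3 -282.2  159. ] F [-0.7  0.2 -2.5] w 16.8
pre 39.88 [586.6 169.   64.5] F [-0.7  0.  -1.9] w 17.3
True
down 40.42 [585.3 169.4  49.1] F [1.3 2.  1.7] w 17.2
open 40.74 [583.6 168.5  47.9] F [ 1.1 -0.7 -0.1] w 34.9
 42.38 [639.  194.7 218.6] F [-0.2  0.  -0.2] w 35.0
```

View pics/t19o.png

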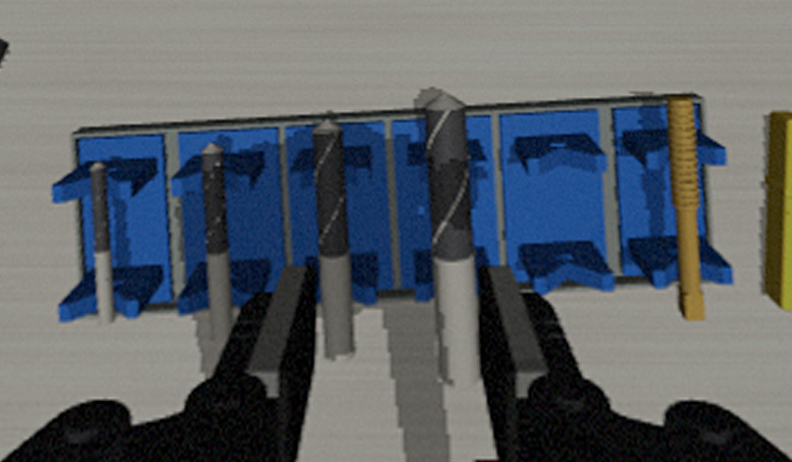

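Drills 14 and 19 are seated (columns 332 and 452). Last is drill_25, then a full check.

```bash
python3 - <<'E'
from mv import *
PL[25]=(588.5,114.9)
move(25,80)
p,d,c=lookt("t25"); st("")
P=cloud(p,d,c);g=p.astype(int);sat=g.max(-1)-g.min(-1)
for n,yc,ax in ((7,330,34),(10,276.5,35),(14,223,38),(19,169,41),(25,115,46)):
    m=(d>0)&(abs(P[...,1]-yc)<20)&(P[...,2]>ax-2)&(P[...,2]<ax+n/2+6)&(P[...,0]>480)&(P[...,0]<690)&(sat<25)
    k,l,s,_=cv2.connectedComponentsWithStats(m.astype(np.uint8));q=P[l==1+np.argmax(s[1:,4])]
    x=q[:,0];zs=[np.percentile(q[(x>a-8)&(x<a+8)][:,2],95).round(1) for a in (x.min()+14,x.mean(),x.max()-14)]
    print(n,*rect(q),"ridge z",zs,"expect",ax+n/2)
ctrl.move_ptp([350,-350,300],down(-np.pi/2-.8));ctrl.hold(.3)
for n in("top","scene"):
    p,d=optics.grab_frame(n);np.savez(n+"9.npz",p=p,d=d);cv2.imwrite(f"pics/{n}9.png",cv2.resize(p[:,:,::-1],(800,600),interpolation=cv2.INTER_CUBIC))
    if n=="top":
        P=cloud(p,d,optics.camera_params("top"));g=p.astype(int);m=(g[...,0]>2*g[...,1])&(g[...,0]>60)&(abs(P[...,0]-440)<40)&(abs(P[...,1])<200)
        print("bar",rect(P[m]),"z",np.percentile(P[m][:,2],[5,50,95]).round(1))
st("")
E
```

```text
25 at 44.95 [ 603.8 -175.9   52.9] F [-0.1 -0.   0.6] w 44.7
grip 45.27 [ 604.1 -175.1   53.8] F [-0.5  3.8  5.9] w 22.9
up 46.59 [ 602.2 -175.2  159. ] F [ 0.2 -0.5 -5. ] w 22.9
pre 48.79 [589.8 115.   69.5] F [-0.9 -0.1 -5.1] w 22.8
True
down 49.34 [588.2 115.7  54. ] F [1.3 3.2 1.4] w 23.2
open 49.66 [586.  114.8  52.4] F [-0.1  0.3 -0.6] w 41.0
 51.35 [639.3 194.1 218.9] F [-0.   0.3 -1.5] w 40.9
7 [577.1 331.7] [73.6  9.1] ang 0.0521 ridge z [np.float64(37.4), np.float64(37.4), np.float64(37.5)] expect 37.5
10 [579.5 277.5] [88.1 11.4] ang 0.0398 ridge z [np.float64(41.3), np.float64(41.1), np.float64(41.0)] expect 40.0
14 [581.6 223.8] [107.1  14.9] ang 0.0602 ridge z [np.float64(46.0), np.float64(45.9), np.float64(45.8)] expect 45.0
19 [584.8 169.6] [127.2  19.1] ang 0.0614 ridge z [np.float64(51.7), np.float64(51.9), np.float64(51.8)] expect 50.5
25 [594.2 116.3] [137.1  24.6] ang 0.0601 ridge z [np.float64(59.1), np.float64(59.0), np.float64(58.9)] expect 58.5
bar (array([4.389e+02, 3.000e-01]), array([305.8,  19.6]), 'ang', np.float32(1.5688)) z [ 4.6  9.  12.9]
 53.98 [ 350.2 -349.9  300. ] F [ 0.3 -0.3  0.7] w 40.8
```

View pics/t25o.png

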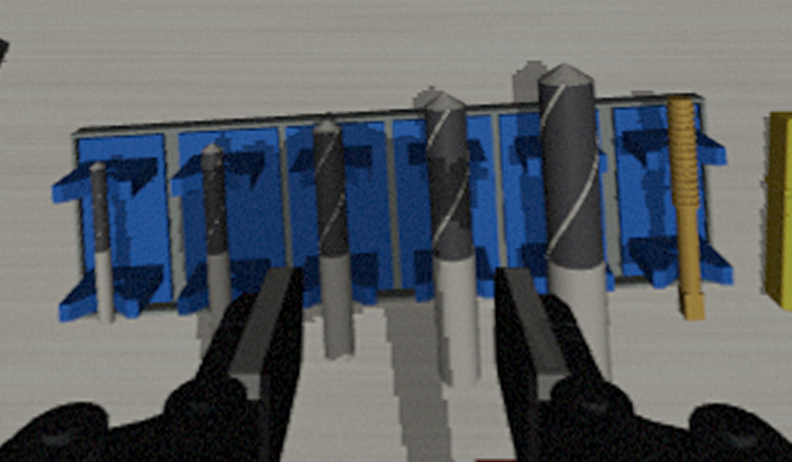

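View pics/scene9.png

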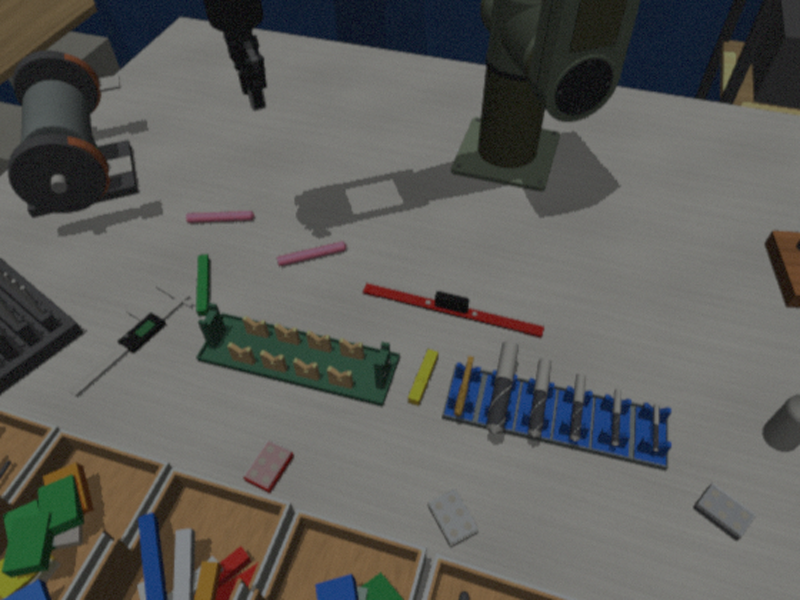

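View pics/top9.png

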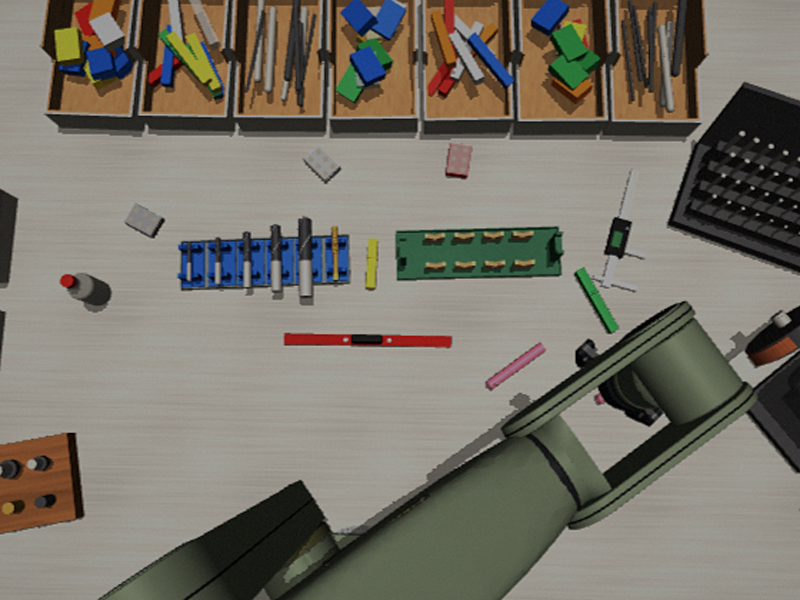

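All seated at the ridge heights they showed in the carrier, and level. The bar is flat with its grip up. Handing in.

```bash
python3 -c "
from plant import ctrl
print(ctrl.finish_job())"
```

```text
the job is handed in; nothing more can be done
None
```

The job is done and handed in at about 54 s of the 131 s allowed. I lifted the red bar out of its brackets and laid it flat, grip up, at about (439, 0) mm. I then moved the four drills so the row runs 7 (untouched), 10, 14, 19, 25, with the 25 beside the tap.

**Seating:** each moved drill's ridge is level to about 0.3 mm. The heights read 0.5–1.3 mm above nominal, as they did in the carrier before the move, so I take that as camera bias.

**Bar:** its top reads 9 mm above the bench, which fits an 8 mm bar lying flat.

**Disagreements:**
- The final wrist view gave drill_10 a yaw of 0.040 against about 0.06 for the other three. It also gave drill_25 a length of 137 mm instead of 151. I put both down to the gripper fingers partly covering them. The top view taken with the arm clear looked right for both, though I did not measure them in it.
- The wrist and top cameras disagreed by up to about 2 mm.

No other check failed.

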